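Clamp the filter cap onto the fume extractor

TASK

On the printing bench, swing the open orange half of the hinged clamp ring shut by its black post, so that it pushes the black filter cap home on the extractor's port and encloses both flanges. Then press the latch lever by its red tip fully down so that its hook holds the ring shut, bed it there with a push of about 17 N (at least 12, never over 24), and let go. Do not squeeze the cap hard, and leave the other things on the bench alone.

Things in the scene. Friction and masses are not known exactly. Their poses are not given: they have to be found in the camera images.
- extractor: Grey fume extractor box fixed on the bench, 164 x 150 mm, top 60 mm above the bench, with an upright port. Origin: on the port's axis at bench height, z up. The fixed half of the orange clamp ring (inner radius 42, outer 51 mm) covers its +y side, the swinging half closes over -y. Ring top at z=97 mm; a lip at z=92 to 97 reaches over the flange. The ears are at x=-43 to -77 mm, y within 13 mm.
- ring_hinge (a point): Vertical hinge axis of the swinging half, at the ring's top: x=+56, y=0, z=97 mm in the extractor's frame.
- jaw (a joint): Angle of the swinging half about its hinge, rad. 0 = shut, positive = open (counter-clockwise from above, free end towards the extractor's -y). Stiff hinge, stays where left (1.5 N at the post). About 10 N at the post brings it to 0; just past that the cap jams hard. The cap cracks if squeezed with more than 50 N (28 N at the post). Its ear has a steel pin along x, at y=-12, z=85 mm when shut.
- seal_pad (a point): Rubber pad inside the fixed half. It springs (6.5 N/mm) against the cap over the last 2 mm, so the ring, let go unlatched, springs back to about 0.02 to 0.04 rad; from there the latch hook still catches the pin and draws it shut.
- jaw_post (a point): Upright black round post on the swinging half, 16 mm in diameter, free from z=97 to z=148 mm; this point is on its axis at z=130 mm. Grip or push it from above. In the extractor's frame it is at x=0, y=-74 mm when shut, 93 mm from the hinge.
- latch_foot (a point): Foot of the latch's pivot post, on top of the box at x=-62.5, y=+30, z=60 mm of the extractor's frame. The pivot (axis along x) is about 28 mm above this point, but the post is height-adjustable: 20 to 36 mm, not measured, so the end of the latch's travel must be felt.
- latch (a joint): Angle of the latch lever above level, rad: 0 = home on a hard stop, positive = raised; stays where left. Steel, 16 mm wide, reaches 112 mm from its pivot towards -y; red press plate 77 to 111 mm from the pivot, its top 26 mm above the pivot. Hook 47 mm from the pivot. Moves with 2 N, 4 to 8 N while drawing the ring shut; then bed it with about 17 N (12 at least). Breaks if fingers press or pinch it over 24 N: use closed fingertips.
- cap_center (a point): Centre of the loose filter cap: aluminium flange 80 mm in diameter and 10 mm thick below, black body 60 mm in diameter above, 48 mm high in all, about 0.25 kg; stands on the port 9 to 14 mm off its axis, towards the open half. This point is 24 mm above its foot.
- cap_foot (a point): Centre of the underside of the same cap's flange; z is up.
- port_top (a point): Centre of the top face of the port's flange, 80 mm above the bench; the cap's foot belongs here, within 5 mm.
- spool: Bystander: black filament spool lying flat, 196 mm across, 62 mm high; origin at its foot
- spare_ring: Bystander: loose orange ring lying flat, 94 mm across, 18 mm high; origin at its foot
- spare_cap: Bystander: spare flanged cap with a blue body (80 mm flange, 48 mm high); origin at its foot; not part of the job
- scraper: Bystander: spatula-shaped scraper lying flat; origin at its underside
- bracket: Bystander: black printed angle bracket, 70 x 50 x 51 mm; origin at its underside
- glue: Bystander: small upright glue bottle, 36 mm across, 100 mm high; origin at its foot
- nozzles: Bystander: clear jar with a steel lid, 48 mm across, 50 mm high; origin at its foot
Mind the look-alikes: they are no part of the job. Of the things that look like the extractor, the larger one is meant. What is shaped like the part that bears cap_center but green is not meant.

How it is judged:
By the outcome, as a careful person would: the job done as asked, in the order asked, and still so for the second after the job is handed in, with the robot touching nothing.
It also fails if it takes over 54 s, if anything falls off the work surface, if the arm or the gripper's body presses on something with over 40 N, if the wrist force passes 120 N, or if a joint passes its speed limit or range.

ROBOT

A 6-joint arm with a two-finger parallel gripper is mounted at the origin on the work surface. World frame = base frame: x ahead of the robot, y to its left, z up, the work surface at z = 0. Lengths are in m, angles in degrees, forces in N, time in s.
With the tool pointing down it reaches from about 0.4 to 0.825 m from the base axis. Payload 7 kg.
Tool frame: the origin (TCP) lies on the centre line of the jaws, within the pads' length; the fingertips stand 14 mm ahead of it and the grasp point (between the pads) lies 5 mm behind it; z points along the fingers, x is the direction in which the jaws open and shut, and the axes are right-handed (so a half turn about z gives the same grasp; the last joint's range is limited). The gripper opens to 88 mm and grips with 3 to 60 N. Pads are 19 mm wide; open, the fingers measure 130 mm over their backs; the gripper's body (78 mm by 193 mm) begins 47 mm behind the grasp point.
Start: joints at [92.596, 20.546, 0.682, 0, -70.136, -16.507], TCP at [0.162, 0.655, 0.241] pointing down, gripper open.
Joint ranges: [-176.03, 176.03], [-82.01, 121.73], [-58.28, 71.71], [-173.87, 95.51], [-174.79, -0.11], [-173.66, 173.66]. Speed limits (degrees/s): [136.94, 136.94, 172.46, 180, 180, 180].

INTERFACE

Orientations are given as [roll, pitch, yaw] about the fixed x, y, z axes, in that order (R = Rz(yaw) Ry(pitch) Rx(roll)).
In Python, from plant import * gives the robot as it stands.
- The arm moves only by the shell command python3 -m handwheel 'ROWS' [OPENING]. ROWS is JSON, a list of rows, each a list of 2 entries, a list of its own where there are three numbers: the shift along the tool's x, y, z each as a share of 0.2 m, from -1 to 1, then the turn, a rotation vector about the tool's x, y, z each as a share of 360 degrees, from -1 to 1. In form: [[[tx, ty, tz], [ax, ay, az]], ...]. A call has 1 to 5 rows; each row is the pose to reach, as a shift and turn from the pose commanded when the call began, along the tool's axes at that moment, turning the shorter way round; what a row does not reach only later rows make up. A row lasts 1/12 s, in which the tool goes at most 41.7 mm and 7.16 degrees, less where a joint would pass 70% of its speed; a pose out of reach is approached as far as the arm can. A call with a number of a shift or a turn outside -1 to 1 is refused whole. A call with a gripper value outside its range is refused whole. OPENING is the closure, from -1 (fully open) to 1 (shut), set as the call begins (- or left out, the last holds). The fingers move at their own pace and stop on an object; the grip force is fixed at half the most. Time passes only in rows, so rows that repeat a pose let the fingers close. It gives the time, the measured TCP pose, the force and the opening at its end, in the units of the state.
- get_obs(): the state, without advancing time (a new reading comes with each control period).
- snapshot(name): name is "scene" or "top" or "wrist"; returns a dict with "color" (480x640x3 uint8, red, green, blue), "z_map" (480x640 float32, m along the optical axis (not along the pixel's ray), 0 where there is no reading), "intrinsics" (3x3 intrinsics, pixels), "rvec" (rotation vector, rad) and "tvec" (3), from world to camera coordinates, as OpenCV has them. Camera axes: x right, y down, z forward; pixel columns grow to the right and rows downward; lengths in m; the calibration is good to about 2 mm. The wrist camera is an equidistant fisheye: a pixel r from the principal point sees the ray r / f radians off the axis. A picture is of the moment at which its call begins.
- close_job(): hands the job in, once; it reports no verdict.
The state is a dict: "clock": time; "joint_pos": joint angles; "qvel": joint speeds; "tau": joint torques, N m; "tool_pos": TCP position; "orientation": TCP orientation; "force": force on the tool from outside, world axes, zero at the start; "moment": the same for the moment, N m; "opening": finger opening in m.
Only numpy, scipy, OpenCV 4.12 (cv2) and the standard library are available. Lean on these libraries where they do the work, as an engineer would, in place of code of your own. Each camera call takes 0.05 s, during which the arm holds its last target. There are 200 camera calls.

## Working session

There is one attempt and no reset: what is moved stays moved. The work goes in short steps, Python scripts to look and compute and a shell command to move; the robot and the scene stay as the last step left them, time stands still between calls to the robot, and variables do not carry over. Pictures are saved under pics/ and viewed, about 8 in all and at most 12, crops included, and the job is handed in when it is done.

```bash
mkdir -p pics; ls
cat > h.py <<'E'
from plant import *
import numpy as np, cv2
def save(n,img): cv2.imwrite('pics/'+n,cv2.cvtColor(img,cv2.COLOR_RGB2BGR))
def world(s):
    "per-pixel world points from depth (pinhole)"
    K=s['intrinsics'];R=cv2.Rodrigues(np.array(s['rvec'],float))[0];t=np.array(s['tvec']).ravel()
    v,u=np.mgrid[:480,:640];z=s['z_map']
    p=np.stack([(u-K[0][2])/K[0][0]*z,(v-K[1][2])/K[1][1]*z,z],-1)
    return (p-t)@R
E
python3 - <<'E'
from h import *
for n in('scene','top'):
    s=snapshot(n);save(n+'1.png',s['color']);np.save(n+'1.npy',s,allow_pickle=True)
    R=cv2.Rodrigues(np.array(s['rvec'],float))[0];print(n,-R.T@np.array(s['tvec']).ravel(),s['intrinsics'])
print(get_obs())
E
```

```text
pics
scene [1.55069025 0.06564472 0.99138428] [[571.04213634   0.         326.11080789]
 [  0.         571.04213634 244.56053071]
 [  0.           0.           1.        ]]
top [0.33372176 0.04398755 1.32480916] [[489.03040932   0.         319.67672995]
 [  0.         489.03040932 234.15977412]
 [  0.           0.           1.        ]]
{'clock': 0.1, 'joint_pos': array([ 9.25937154e+01,  2.05866735e+01,  6.39921575e-01, -1.57746344e-02,
       -7.01359149e+01, -1.65084050e+01]), 'qvel': array([-0.04731892, -0.10477204,  0.05434886,  0.02433785,  0.04163069,
       -0.06118097]), 'tau': array([-2.02723684e-03, -5.84166169e+01,  2.93750900e+01,  7.01558590e+00,
        1.01272931e-02, -4.95669417e-05]), 'tool_pos': array([0.16224022, 0.6547951 , 0.23973678]), 'orientation': array([-1.79990727e+02, -8.34733523e-02, -1.03920067e+02]), 'force': array([ 0.11212417, -0.43269548,  0.38929507]), 'moment': array([-0.0481855 , -0.0803633 , -0.02508041]), 'opening': 0.08725107230575838}
```

View pics/top1.png

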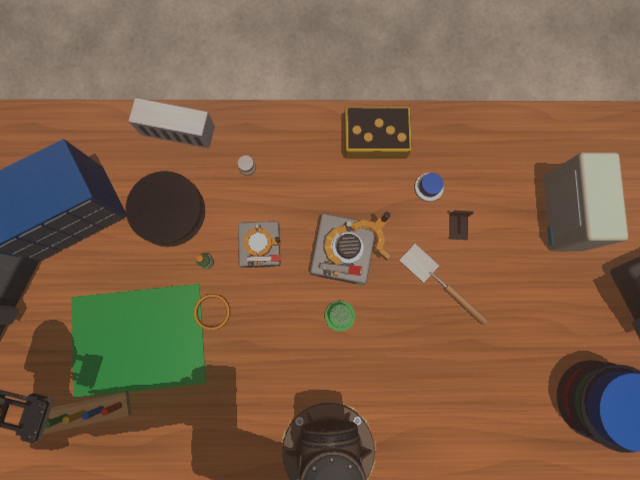

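View pics/scene1.png

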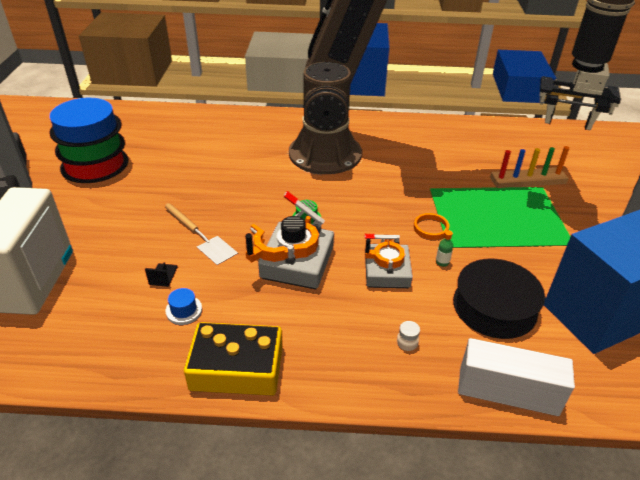

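The top view shows the big extractor at about (345,248), with its ring open to the right and the post at (386,217). The latch's red tip is at (356,271). The small look-alike is at (260,245). Next I'll crop and measure.

Run:
```python
from h import *
out=[]
for n,(u0,v0,w,h) in dict(top=(300,200,100,90),scene=(235,180,110,115)).items():
    s=np.load(n+'1.npy',allow_pickle=True).item();W=world(s);c=s['color']
    out.append(cv2.resize(c[v0:v0+h,u0:u0+w],(400,int(400*h/w)),interpolation=cv2.INTER_CUBIC))
    hsv=cv2.cvtColor(c,cv2.COLOR_RGB2HSV)
    box=np.zeros((480,640),bool);box[v0:v0+h,u0:u0+w]=1
    red=box&((hsv[...,0]<4)|(hsv[...,0]>174))&(hsv[...,1]>200)&(hsv[...,2]>110)
    print(n,'red',red.sum(),np.median(W[red],0),W[red].min(0),W[red].max(0))
    # box top by height
    Z=W[...,2]
    m=box&(abs(Z-.06)<.004);cnt=np.float32(W[m][:,:2])
    print('boxtop',m.sum(),cv2.minAreaRect(cnt))
    bl=box&(c.max(-1)<60)&(Z>.1)
    nl,lab,st,ce=cv2.connectedComponentsWithStats(bl.astype(np.uint8))
    for i in range(1,nl):
        if st[i,4]>8: P=W[lab==i];print('black',ce[i],st[i,4],P.mean(0),P.min(0),P.max(0))
hh=max(o.shape[0] for o in out)
save('crop1.png',np.hstack([cv2.copyMakeBorder(o,0,hh-o.shape[0],0,0,0) for o in out]))
```

```text
return _methods._mean(a, axis=axis, dtype=dtype,
  ret = um.true_divide(
Traceback (most recent call last):
ValueError: zero-size array to reduction operation minimum which has no identity
```

```bash
cat > m.py <<'E'
from h import *
out=[]
for n,(u0,v0,w,h) in dict(top=(300,200,100,90),scene=(235,180,110,115)).items():
    s=np.load(n+'1.npy',allow_pickle=True).item();W=world(s);c=s['color']
    out.append(cv2.resize(c[v0:v0+h,u0:u0+w],(400,int(400*h/w)),interpolation=cv2.INTER_CUBIC))
    hsv=cv2.cvtColor(c,cv2.COLOR_RGB2HSV)
    box=np.zeros((480,640),bool);box[v0:v0+h,u0:u0+w]=1
    Z=W[...,2]
    red=box&((hsv[...,0]<4)|(hsv[...,0]>174))&(hsv[...,1]>150)&(hsv[...,2]>90)&(Z>.05)
    if red.any(): print(n,'red',red.sum(),np.median(W[red],0),W[red].min(0),W[red].max(0))
    m=box&(abs(Z-.06)<.004);cnt=np.float32(W[m][:,:2])
    print('boxtop',m.sum(),cv2.minAreaRect(cnt))
    bl=box&(c.max(-1)<60)&(Z>.1)
    nl,lab,st,ce=cv2.connectedComponentsWithStats(bl.astype(np.uint8))
    for i in range(1,nl):
        if st[i,4]>8: P=W[lab==i];print('black',ce[i],st[i,4],P.mean(0),P.min(0),P.max(0))
hh=max(o.shape[0] for o in out)
save('crop1.png',np.hstack([cv2.copyMakeBorder(o,0,hh-o.shape[0],0,0,0) for o in out]))
E
python3 m.py
```

```text
top red 95 [ 0.44559735 -0.05930665  0.15666595] [ 0.43423572 -0.07296283  0.14516857] [ 0.45780687 -0.04520141  0.16868993]
boxtop 1414 ((0.510901927947998, -0.03981136530637741), (0.14915184676647186, 0.16346338391304016), 78.70767211914062)
black [383.91666667 218.5       ] 12 [ 0.57585668 -0.13845404  0.12957404] [ 0.57347918 -0.14218583  0.11292139] [ 0.57955666 -0.13611111  0.14576044]
scene red 73 [ 0.45049884 -0.06107338  0.15763537] [ 0.43602509 -0.07469528  0.14732603] [ 0.45942797 -0.04857726  0.16814634]
boxtop 1126 ((0.5151970982551575, -0.04079171270132065), (0.14894884824752808, 0.16684988141059875), 78.75294494628906)
black [301.11111111 218.22222222] 9 [ 0.49130216 -0.03283546  0.1293183 ] [ 0.48452539 -0.03610729  0.12741684] [ 0.49497342 -0.02827516  0.13289839]
black [293.22183099 232.61619718] 284 [ 0.5320839  -0.04809937  0.11775091] [ 0.49721099 -0.07677399  0.10002534] [ 0.54431519 -0.02315874  0.13178335]
black [248.82978723 243.0212766 ] 94 [ 0.58831385 -0.14372887  0.12833525] [ 0.57806726 -0.15014761  0.10057367] [ 0.59445168 -0.13812374  0.15116717]
```

View pics/crop1.png

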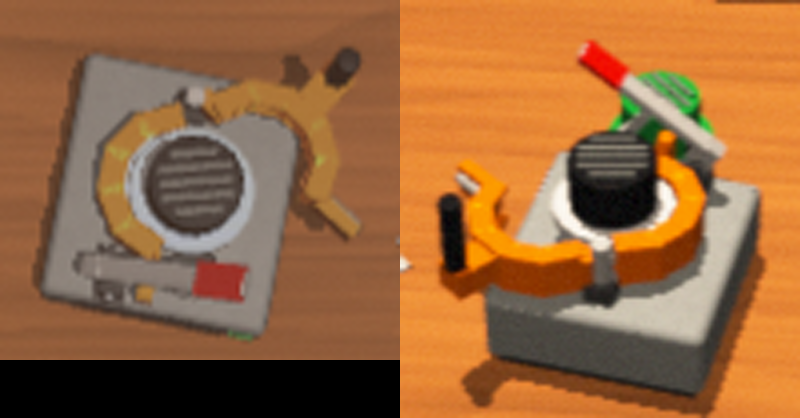

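The crop confirms the hinge is on the far side (+x world) and the latch pivot is on the left of the robot-side face. The lever is raised about 35°, and the post is at about (345,62) in the crop. Next I'll get the port axis from the ring and the hinge.

```bash
cat > m2.py <<'E'
from h import *
from scipy.optimize import least_squares
yaw=np.radians(-11.27);ex=np.array([np.cos(yaw),np.sin(yaw)]);ey=np.array([-ex[1],ex[0]])
for n,(u0,v0,w,h) in dict(top=(300,200,100,90),scene=(235,180,110,115)).items():
    s=np.load(n+'1.npy',allow_pickle=True).item();W=world(s);c=s['color'];Z=W[...,2]
    hsv=cv2.cvtColor(c,cv2.COLOR_RGB2HSV)
    box=np.zeros((480,640),bool);box[v0:v0+h,u0:u0+w]=1
    orr=box&(hsv[...,0]>8)&(hsv[...,0]<25)&(hsv[...,1]>130)&(abs(Z-.097)<.003)
    P=W[orr][:,:2]; print(n,orr.sum(),np.median(Z[orr]))
    c0=np.array([.513,-.04]);L=(P-c0)@np.c_[ex,ey]
    fx=P[(L[:,1]>3e-3)&(L[:,0]>-.05)&(np.hypot(*L.T)<.06)]
    f=lambda q:np.maximum(0,abs(np.hypot(*(fx-q).T)-.0465)-.0045)
    r=least_squares(f,c0,loss='soft_l1',f_scale=.001)
    r2=least_squares(lambda q:np.hypot(*(fx-q).T)-.0465,c0)
    print('port',r.x,r2.x,len(fx),'in boxframe',(r2.x-c0)@np.c_[ex,ey])
    # hinge: bright grey near expected
    hp=box&(hsv[...,1]<60)&(hsv[...,2]>100)&(Z>.09)&(Z<.125)
    Q=W[hp];Lq=(Q[:,:2]-c0)@np.c_[ex,ey];k=(Lq[:,0]>.045)
    print('hinge',k.sum(),Q[k].mean(0),Lq[k].mean(0),Q[k].max(0))
    post=box&(c.max(-1)<75)&(Z>.135)&(W[...,1]<-.12)
    if post.any(): print('post',post.sum(),W[post].mean(0),W[post].max(0),W[post].min(0))
    cap=box&(hsv[...,1]<90)&(c.max(-1)<130)&(abs(Z-.128)<.004)&(np.hypot(*(W[...,:2]-c0).transpose(2,0,1))<.06)
    if cap.any(): print('cap top',cap.sum(),W[cap].mean(0),cv2.minEnclosingCircle(np.float32(W[cap][:,:2])))
E
python3 m2.py
```

```text
top 476 0.09601514283160792
port [ 0.51160069 -0.04415089] [ 0.51152813 -0.04400211] 215 in boxframe [-0.00066134 -0.00421259]
hinge 18 [ 0.56710347 -0.05108114  0.10234284] [ 0.05522582 -0.00029388] [ 0.57251656 -0.04524759  0.10867951]
post 24 [ 0.58105058 -0.14125595  0.14590973] [ 0.5883078  -0.1360259   0.15199304] [ 0.57384938 -0.14866726  0.13812234]
cap top 381 [ 0.50873107 -0.04899835  0.12758869] ((0.4974295496940613, -0.04164035618305206), 0.043046336621046066)
scene 573 0.09671776362004363
port [ 0.51323305 -0.04494228] [ 0.51314532 -0.04492744] 234 in boxframe [ 0.0011055  -0.00480403]
hinge 23 [ 0.56860941 -0.05223364  0.10224578] [ 0.05692796 -0.00112984] [ 0.57237282 -0.0474761   0.10895962]
post 40 [ 0.58681922 -0.14357724  0.14429453] [ 0.5929925  -0.13777343  0.15116717] [ 0.57806726 -0.15014761  0.13561583]
cap top 283 [ 0.51375071 -0.04986022  0.12856148] ((0.4985063970088959, -0.047550324350595474), 0.044684164226055145)
```

```bash
cat > go.py <<'E'
# prints the row entries needed from the present pose to x y z yaw (tool down)
import sys
from h import *
from scipy.spatial.transform import Rotation as Ro
o=get_obs();R=Ro.from_euler('xyz',o['orientation'],degrees=True)
x,y,z,yaw=map(float,sys.argv[1:5])
d=R.inv().apply(np.array([x,y,z])-o['tool_pos'])/.2
t=(R.inv()*Ro.from_euler('xyz',[180,0,yaw],degrees=True)).as_rotvec(degrees=True)/360
print('shift',d.round(4),'turn',t.round(4),'F',o['force'].round(1),'t',o['clock'],'pos',o['tool_pos'].round(4),o['orientation'].round(1))
E
python3 go.py .584 -.1425 .24 -170
```

```text
shift [ 3.3621 -3.0059  0.0041] turn [-0.0002 -0.0002  0.1836] F [ 0.1 -0.4  0.4] t 0.1 pos [0.1622 0.6548 0.2397] [-1.800e+02 -1.000e-01 -1.039e+02]
```

```bash
python3 -m handwheel '[[[0.75,-0.67,0],[0,0,0]],[[0.75,-0.67,0],[0,0,0]],[[0.75,-0.67,0],[0,0,0]],[[0.75,-0.67,0],[0,0,0]],[[0.75,-0.67,0],[0,0,0]]]' -1
python3 -m handwheel '[[[0.75,-0.67,0],[0,0,0.09]],[[0.75,-0.67,0],[0,0,0.09]],[[0.75,-0.67,0],[0,0,0.09]],[[0.75,-0.67,0],[0,0,0.09]],[[0.75,-0.67,0],[0,0,0.09]]]'; python3 go.py .584 -.1425 .24 -170
```

```text
clock: 0.52
tool_pos: [0.2569, 0.4746, 0.2402]
orientation: [180.0, -0.1, -103.9]
force: [0.1, -0.6, 0.2]
opening: 0.0873
clock: 0.93
tool_pos: [0.3506, 0.2969, 0.2405]
orientation: [180.0, -0.0, -136.7]
force: [0.9, 0.6, -1.0]
opening: 0.0877
shift [ 0.6567 -2.3993  0.0025] turn [ 0.     -0.      0.0925] F [ 0.9  0.6 -1. ] t 0.9333 pos [0.3506 0.2969 0.2405] [ 180.    -0.  -136.7]
```

```bash
python3 -m handwheel '[[[0.27,-1,0],[0,0,0.092]],[[0.27,-1,0],[0,0,0.092]],[[0.27,-1,0],[0,0,0.092]],[[0.27,-1,0],[0,0,0.092]],[[0.27,-1,0],[0,0,0.092]]]' 0.3
python3 go.py .584 -.1425 .24 -170
```

```text
clock: 1.35
tool_pos: [0.4497, 0.1155, 0.2407]
orientation: [180.0, 0.0, -169.8]
force: [0.8, 1.0, -0.4]
opening: 0.0595
shift [-0.4324 -1.3887  0.0034] turn [0.0001 0.0001 0.0005] F [ 0.8  1.  -0.4] t 1.35 pos [0.4497 0.1155 0.2407] [ 180.     0.  -169.8]
```

```bash
python3 -m handwheel '[[[-0.3,-0.95,0],[0,0,0]],[[-0.3,-0.95,0],[0,0,0]],[[-0.3,-0.95,0],[0,0,0]],[[-0.3,-0.95,0],[0,0,0]],[[-0.3,-0.95,0],[0,0,0]]]' 0.25
python3 go.py .584 -.1425 .24 -170
python3 - <<'E'
from h import *
s=snapshot('wrist');save('w1.png',s['color']);np.save('w1.npy',s,allow_pickle=True);print(s['intrinsics'],s['rvec'],s['tvec'],get_obs()['tool_pos'])
E
```

```text
clock: 1.77
tool_pos: [0.5439, -0.0609, 0.2402]
orientation: [-180.0, -0.0, -169.5]
force: [0.2, 1.2, -0.3]
opening: 0.034
shift [-0.1228 -0.4377  0.0012] turn [-0.     -0.0001  0.0014] F [ 0.2  1.2 -0.3] t 1.7667 pos [ 0.5439 -0.0609  0.2402] [-180.    -0.  -169.5]
[[371.64829954   0.         320.89501094]
 [  0.         371.64829954 247.70264355]
 [  0.           0.           1.        ]] [-0.28378649  3.07926734  0.39901642] [0.52265455 0.12258045 0.43048311] [ 0.54567424 -0.06402662  0.23974228]
```

View pics/w1.png

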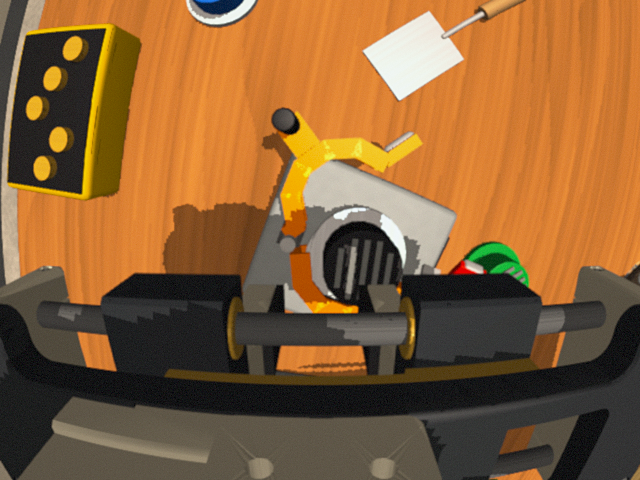

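The wrist view shows the post top at (286,120), the hinge cap at (289,243) and the red tip at (468,268). I'll cast rays to fix their positions.

```bash
cat >> h.py <<'E'
def ray(s,uv,z):
    "fisheye wrist pixels -> world points at height z"
    K=np.array(s['intrinsics'],float);R=cv2.Rodrigues(np.array(s['rvec'],float))[0];t=np.array(s['tvec'],float).ravel()
    n=cv2.fisheye.undistortPoints(np.array(uv,float).reshape(-1,1,2),K,np.zeros(4)).reshape(-1,2)
    d=np.c_[n,np.ones(len(n))]@R;C=-R.T@t
    return C+d*((z-C[2])/d[:,2])[:,None]
E
python3 - <<'E'
from h import *
s=np.load('w1.npy',allow_pickle=True).item()
print('post',ray(s,[(286,120)],.148),'hinge',ray(s,[(289,243)],.105),'cap',ray(s,[(362,262)],.128))
zm=s['z_map'];print(zm[120,286],zm[243,289],zm[262,362])
c=s['color'].astype(int)
m=(c.max(-1)<70);m[:,:265]=0;m[:,305:]=0;m[:100]=0;m[138:]=0
n,l,st,ce=cv2.connectedComponentsWithStats(m.astype(np.uint8));print(st[1:],ce[1:])
E
```

```text
post [[ 0.58093942 -0.14516002  0.148     ]] hinge [[ 0.56718863 -0.05550532  0.105     ]] cap [[ 0.51190177 -0.05718316  0.128     ]]
0.2222082 0.28980184 0.2673023
[[272 108  27  26 269]] [[285.42007435 123.34200743]]
```

```bash
python3 go.py .5825 -.1435 .24 -170;  python3 -m handwheel '[[[-0.11,-0.42,0],[0,0,0]],[[-0.11,-0.42,0],[0,0,0]],[[-0.11,-0.42,0],[0,0,0]],[[-0.11,-0.42,0],[0,0,0]]]'; python3 go.py .5825 -.1435 .136 -170
```

```text
shift [-0.1091 -0.4242 -0.0007] turn [-0.0003 -0.0002  0.0012] F [ 5.1 -2.3  2.5] t 1.8167 pos [ 0.5457 -0.064   0.2397] [-1.799e+02 -1.000e-01 -1.696e+02]
clock: 2.15
tool_pos: [0.5804, -0.1387, 0.2393]
orientation: [180.0, -0.1, -169.6]
force: [0.0, 0.5, -0.9]
opening: 0.0327
shift [-0.0072 -0.0257  0.5163] turn [ 0.     -0.0003  0.001 ] F [ 0.   0.5 -0.9] t 2.15 pos [ 0.5804 -0.1387  0.2393] [ 1.800e+02 -1.000e-01 -1.696e+02]
```

```bash
python3 -m handwheel '[[[0,0,0.2],[0,0,0]],[[0,0,0.3],[0,0,0]],[[0,0,0.38],[0,0,0]],[[0,0,0.42],[0,0,0]],[[0,0,0.42],[0,0,0]]]'; python3 -m handwheel '[[[0,0,0.05],[0,0,0]],[[0,0,0.1],[0,0,0]],[[0,0,0.1],[0,0,0]]]'; python3 go.py .5825 -.1435 .136 -170
```

```text
clock: 2.57
tool_pos: [0.5789, -0.1358, 0.1548]
orientation: [180.0, -0.2, -169.4]
force: [-0.3, 0.4, 0.4]
opening: 0.033
clock: 2.82
tool_pos: [0.5795, -0.1363, 0.1351]
orientation: [180.0, -0.1, -169.4]
force: [-1.2, -0.3, -0.8]
opening: 0.0331
shift [-0.0081 -0.0383 -0.0045] turn [ 0.0001 -0.0002  0.0016] F [-1.2 -0.3 -0.8] t 2.8167 pos [ 0.5795 -0.1363  0.1351] [ 1.800e+02 -1.000e-01 -1.694e+02]
```

```bash
cat > arc.py <<'E'
# row entries along the closing arc: arc.py lead_mm phi1 phi2 ...   (z kept at .136)
import sys
from h import *
from scipy.spatial.transform import Rotation as Ro
o=get_obs();R=Ro.from_euler('xyz',o['orientation'],degrees=True)
H=np.array([.5675,-.0525]);lead=float(sys.argv[1])/1e3
for p in map(float,sys.argv[2:]):
    th=np.radians(-138.4+p);u=np.array([np.cos(th),np.sin(th)]);t=np.array([u[1],-u[0]])
    q=np.r_[H+.093*u+lead*t,.136];yaw=-228.4+p
    d=R.inv().apply(q-o['tool_pos'])/.2
    r=(R.inv()*Ro.from_euler('xyz',[180,0,yaw],degrees=True)).as_rotvec(degrees=True)/360
    print(p,q.round(4),'shift',d.round(3),'turn',r.round(3))
rel=o['tool_pos'][:2]-H;print('F',o['force'].round(1),'Ftan',(o['force'][:2]@t).round(1),'pos',o['tool_pos'].round(4),'tcp phi',np.degrees(np.arctan2(rel[1],rel[0]))+138.4,'r',np.hypot(*rel))
E
python3 -m handwheel '[[[-0.008,-0.038,-0.003],[0,0,0]],[[-0.008,-0.038,-0.003],[0,0,0]],[[-0.008,-0.038,-0.003],[0,0,0]],[[-0.008,-0.038,-0.003],[0,0,0]]]' 0.45; python3 arc.py 4 54 50 46 42 38
```

```text
clock: 3.15
tool_pos: [0.5835, -0.1441, 0.1376]
orientation: [-180.0, 0.0, -169.5]
force: [0.5, -0.3, 0.9]
opening: 0.0242
54.0 [ 0.5726 -0.1454  0.136 ] shift [0.055 0.004 0.008] turn [-0.     0.     0.014]
50.0 [ 0.5661 -0.1456  0.136 ] shift [0.087 0.009 0.008] turn [-0.     0.     0.025]
46.0 [ 0.5596 -0.1453  0.136 ] shift [0.119 0.016 0.008] turn [-0.     0.     0.036]
42.0 [ 0.5532 -0.1445  0.136 ] shift [0.15  0.026 0.008] turn [-0.     0.     0.047]
38.0 [ 0.5468 -0.1433  0.136 ] shift [0.18  0.038 0.008] turn [0.    0.    0.058]
F [ 0.5 -0.3  0.9] Ftan -0.5 pos [ 0.5835 -0.1441  0.1376] tcp phi 58.33306645523652 r 0.09304289496682622
```

```bash
python3 -m handwheel '[[[0.055,0.004,0.005],[0,0,0.014]],[[0.087,0.009,0.005],[0,0,0.025]],[[0.119,0.016,0.005],[0,0,0.036]],[[0.15,0.026,0.005],[0,0,0.047]],[[0.18,0.038,0.005],[0,0,0.058]]]'; python3 arc.py 4 34 30 26 22 18
```

```text
clock: 3.57
tool_pos: [0.5468, -0.1429, 0.1366]
orientation: [180.0, 0.1, 169.5]
force: [1.4, 0.9, 0.4]
opening: 0.0242
34.0 [ 0.5405 -0.1416  0.136 ] shift [0.032 0.001 0.003] turn [0.    0.    0.011]
30.0 [ 0.5343 -0.1395  0.136 ] shift [0.064 0.006 0.003] turn [0.    0.    0.022]
26.0 [ 0.5284 -0.137   0.136 ] shift [0.096 0.013 0.003] turn [0.    0.    0.033]
22.0 [ 0.5226 -0.134   0.136 ] shift [0.127 0.022 0.003] turn [0.    0.    0.044]
18.0 [ 0.517  -0.1307  0.136 ] shift [0.158 0.033 0.003] turn [0.    0.    0.055]
F [1.4 0.9 0.4] Ftan -0.8 pos [ 0.5468 -0.1429  0.1366] tcp phi 35.49630310338081 r 0.09279089380794403
```

```bash
python3 -m handwheel '[[[0.032,0.001,0.002],[0,0,0.011]],[[0.064,0.006,0.002],[0,0,0.022]],[[0.096,0.013,0.002],[0,0,0.033]],[[0.127,0.022,0.002],[0,0,0.044]]]'; python3 arc.py 4 20 18 16 14 12
python3 - <<'E'
from h import *
s=snapshot('wrist');t=snapshot('scene')['color'];save('c2.png',np.hstack([cv2.resize(s['color'],(533,400)),cv2.resize(t[180:300,235:315],(267,400))]))
E
```

```text
clock: 3.9
tool_pos: [0.5229, -0.134, 0.1365]
orientation: [179.9, 0.1, 153.7]
force: [1.8, 0.1, -0.9]
opening: 0.0242
20.0 [ 0.5197 -0.1324  0.136 ] shift [0.017 0.    0.002] turn [0.    0.    0.006]
18.0 [ 0.517  -0.1307  0.136 ] shift [0.034 0.002 0.002] turn [0.    0.    0.011]
16.0 [ 0.5143 -0.1289  0.136 ] shift [0.05  0.004 0.002] turn [0.    0.    0.017]
14.0 [ 0.5117 -0.127   0.136 ] shift [0.066 0.007 0.002] turn [0.    0.    0.022]
12.0 [ 0.5091 -0.125   0.136 ] shift [0.082 0.01  0.002] turn [0.    0.    0.028]
F [ 1.8  0.1 -0.9] Ftan -1.4 pos [ 0.5229 -0.134   0.1365] tcp phi 19.687562941314084 r 0.09290723669144242
```

View pics/c2.png

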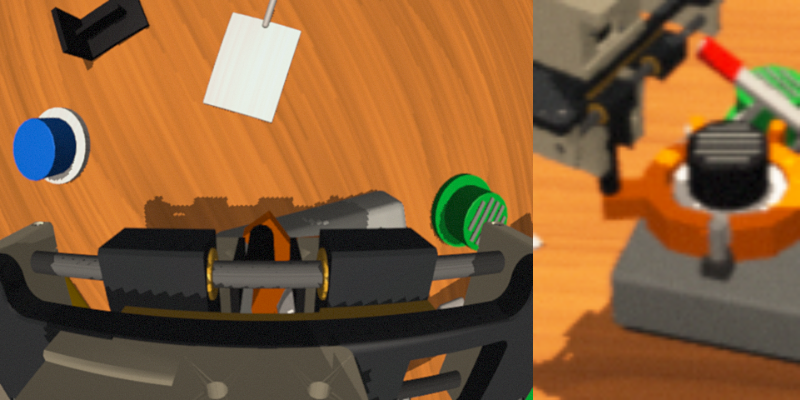

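The post is moving with the fingers: (263,240) in the left half, and the ring has nearly closed around the cap in the right half. I'll continue more slowly.

```bash
python3 -m handwheel '[[[0.017,0,0.002],[0,0,0.006]],[[0.034,0.002,0.002],[0,0,0.011]],[[0.05,0.004,0.002],[0,0,0.017]],[[0.066,0.007,0.002],[0,0,0.022]],[[0.082,0.01,0.002],[0,0,0.028]]]'; python3 arc.py 4 10 8.5 7 6 5
```

```text
clock: 4.42
tool_pos: [0.5094, -0.1252, 0.1359]
orientation: [179.9, 0.1, 143.9]
force: [1.7, -0.2, -0.4]
opening: 0.0242
10.0 [ 0.5066 -0.1229  0.136 ] shift [ 0.018  0.001 -0.   ] turn [0.    0.    0.006]
8.5 [ 0.5048 -0.1213  0.136 ] shift [ 0.03   0.002 -0.   ] turn [0.   0.   0.01]
7.0 [ 0.503  -0.1196  0.136 ] shift [ 0.042  0.004 -0.   ] turn [0.    0.    0.015]
6.0 [ 0.5018 -0.1185  0.136 ] shift [ 0.05   0.005 -0.   ] turn [0.    0.    0.017]
5.0 [ 0.5007 -0.1173  0.136 ] shift [ 0.058  0.006 -0.001] turn [0.   0.   0.02]
F [ 1.7 -0.2 -0.4] Ftan -1.4 pos [ 0.5094 -0.1252  0.1359] tcp phi 9.757092623471323 r 0.0930401856639513
```

```bash
python3 -m handwheel '[[[0.018,0.001,0],[0,0,0.006]],[[0.03,0.002,0],[0,0,0.01]],[[0.042,0.004,0],[0,0,0.015]],[[0.05,0.005,0],[0,0,0.017]]]'; python3 arc.py 4 5 4 3 2 1 0
```

```text
clock: 4.75
tool_pos: [0.5022, -0.1186, 0.136]
orientation: [179.9, 0.1, 137.7]
force: [3.9, -2.0, 0.3]
opening: 0.0241
5.0 [ 0.5007 -0.1173  0.136 ] shift [ 0.01 -0.    0.  ] turn [0.    0.    0.003]
4.0 [ 0.4996 -0.1161  0.136 ] shift [ 0.018  0.    -0.   ] turn [0.    0.    0.006]
3.0 [ 0.4985 -0.115   0.136 ] shift [ 0.026  0.001 -0.   ] turn [0.    0.    0.009]
2.0 [ 0.4974 -0.1137  0.136 ] shift [ 0.034  0.002 -0.   ] turn [0.    0.    0.011]
1.0 [ 0.4963 -0.1125  0.136 ] shift [ 0.042  0.003 -0.   ] turn [0.    0.    0.014]
0.0 [ 0.4953 -0.1113  0.136 ] shift [ 0.05   0.004 -0.   ] turn [0.    0.    0.017]
F [ 3.9 -2.   0.3] Ftan -4.0 pos [ 0.5022 -0.1186  0.136 ] tcp phi 3.7177450840894437 r 0.09290559839512125
```

```bash
for i in 1; do python3 -m handwheel '[[[0.005,0,0],[0,0,0.002]],[[0.01,0,0],[0,0,0.003]]]'; python3 arc.py 4 0|tail -1; python3 -m handwheel '[[[0.004,0,0],[0,0,0.001]],[[0.008,0,0],[0,0,0.003]]]'; done; python3 arc.py 4 0
```

```text
clock: 4.92
tool_pos: [0.5004, -0.117, 0.1359]
orientation: [179.9, 0.1, 136.6]
force: [1.6, -0.3, 1.7]
opening: 0.0244
F [ 1.6 -0.3  1.7] Ftan -1.3 pos [ 0.5004 -0.117   0.1359] tcp phi 2.30187065126853 r 0.0930721059267716
clock: 5.08
tool_pos: [0.4984, -0.1159, 0.1355]
orientation: [180.0, 0.0, 135.5]
force: [1.8, -1.2, 1.2]
opening: 0.024
0.0 [ 0.4953 -0.1113  0.136 ] shift [ 0.027  0.006 -0.003] turn [0.    0.    0.011]
F [ 1.8 -1.2  1.2] Ftan -2.1 pos [ 0.4984 -0.1159  0.1355] tcp phi 0.9306448397878455 r 0.0937566002882997
```

```bash
python3 -m handwheel '[[[0.005,0.002,0],[0,0,0.002]],[[0.008,0.003,0],[0,0,0.003]],[[0.008,0.003,0],[0,0,0.003]]]'; python3 arc.py 4 0|tail -1; python3 -m handwheel '[[[0.003,0,0],[0,0,0.001]],[[0.006,0.001,0],[0,0,0.002]],[[0.006,0.001,0],[0,0,0.002]]]';  python3 arc.py 4 0
```

```text
clock: 5.33
tool_pos: [0.4974, -0.1147, 0.1354]
orientation: [-180.0, 0.0, 134.4]
force: [2.1, -4.5, 1.5]
opening: 0.0242
F [ 2.1 -4.5  1.5] Ftan -4.8 pos [ 0.4974 -0.1147  0.1354] tcp phi -0.02837146402180224 r 0.09368680673598592
clock: 5.58
tool_pos: [0.4969, -0.1139, 0.1354]
orientation: [-180.0, 0.0, 133.7]
force: [3.1, -6.0, 1.2]
opening: 0.024
0.0 [ 0.4953 -0.1113  0.136 ] shift [ 0.015  0.003 -0.003] turn [-0.     0.     0.006]
F [ 3.1 -6.   1.2] Ftan -6.6 pos [ 0.4969 -0.1139  0.1354] tcp phi -0.5687805575414018 r 0.0935860327146957
```

```bash
python3 -m handwheel '[[[0.003,0,0],[0,0,0]],[[0.005,0,0],[0,0,0.001]],[[0.005,0,0],[0,0,0.001]]]'; python3 arc.py 4 0|tail -1; python3 -m handwheel '[[[0.002,0,0],[0,0,0]],[[0.004,0,0],[0,0,0.001]],[[0.004,0,0],[0,0,0.001]]]';  python3 arc.py 4 0|tail -1
```

```text
clock: 5.83
tool_pos: [0.4965, -0.1135, 0.1354]
orientation: [-180.0, 0.1, 133.3]
force: [4.5, -8.6, -0.4]
opening: 0.0246
F [ 4.5 -8.6 -0.4] Ftan -9.4 pos [ 0.4965 -0.1135  0.1354] tcp phi -0.9304719461790114 r 0.09359884287706047
clock: 6.08
tool_pos: [0.4962, -0.1131, 0.1355]
orientation: [-180.0, 0.1, 133.0]
force: [6.0, -9.3, -2.8]
opening: 0.0242
F [ 6.  -9.3 -2.8] Ftan -10.9 pos [ 0.4962 -0.1131  0.1355] tcp phi -1.2434494843276127 r 0.09358901862408611
```

```bash
python3 -m handwheel '[[[0.002,0,0],[0,0,0]],[[0.003,0,0],[0,0,0]],[[0.003,0,0],[0,0,0]]]'; python3 arc.py 4 0|tail -1; python3 -m handwheel '[[[0.002,0,0],[0,0,0]],[[0.003,0,0],[0,0,0]],[[0.003,0,0],[0,0,0]]]'; python3 arc.py 4 0|tail -1
```

```text
clock: 6.33
tool_pos: [0.496, -0.1128, 0.1355]
orientation: [-180.0, 0.1, 133.0]
force: [6.7, -10.9, -2.5]
opening: 0.024
F [  6.7 -10.9  -2.5] Ftan -12.6 pos [ 0.496  -0.1128  0.1355] tcp phi -1.4541431459254568 r 0.09358850266579957
clock: 6.58
tool_pos: [0.4956, -0.1126, 0.1355]
orientation: [-180.0, 0.1, 133.0]
force: [6.5, -12.4, -3.4]
opening: 0.0241
F [  6.5 -12.4  -3.4] Ftan -13.6 pos [ 0.4956 -0.1126  0.1355] tcp phi -1.696239981812596 r 0.09368087192114155
```

```bash
python3 -m handwheel '[[[-0.01,0,0],[0,0,0]],[[-0.02,0,0],[0,0,0]],[[-0.032,0,0],[0,0,0]],[[-0.032,0,0],[0,0,0]]]';  python3 -m handwheel '[[[0,0,-0.1],[0,0,0]],[[0,0,-0.3],[0,0,0]],[[0,0,-0.5],[0,0,0]],[[0,0,-0.6],[0,0,0]],[[0,0,-0.6],[0,0,0]]]'
python3 - <<'E'
from h import *
s=snapshot('wrist');t=snapshot('scene');np.save('w3.npy',s,allow_pickle=True);np.save('s3.npy',t,allow_pickle=True);save('c3.png',np.hstack([cv2.resize(s['color'],(533,400)),cv2.resize(t['color'][180:300,235:315],(267,400))]))
E
python3 go.py .46 -.06 .24 -228
```

```text
clock: 6.92
tool_pos: [0.4985, -0.1159, 0.1348]
orientation: [-179.9, -0.1, 132.9]
force: [-0.3, -0.5, 0.3]
opening: 0.0244
clock: 7.33
tool_pos: [0.501, -0.1157, 0.2604]
orientation: [179.7, 0.3, 133.0]
force: [1.2, -0.7, 0.2]
opening: 0.0247
shift [0.3353 0.0466 0.0788] turn [ 0.0002 -0.      0.0027] F [ 0.1 -0.3  0.7] t 7.4333 pos [ 0.4989 -0.1154  0.2557] [179.9  -0.  133. ]
```

View pics/c3.png

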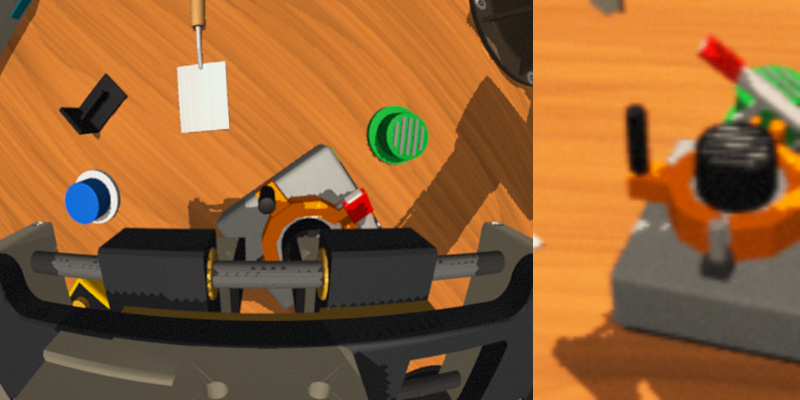

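The ring is shut around the cap, with the post upright at (267,200) in the left half. The lever is still raised, with its red tip at (358,207). Next I'll measure the red plate in extractor coordinates from all views.

Run:
```python
from h import *
yaw=np.radians(-11.27);ex=np.array([np.cos(yaw),np.sin(yaw)]);ey=np.array([-ex[1],ex[0]]);O=np.array([.512,-.0425])
def wf(s):
    K=np.array(s['intrinsics']);R=cv2.Rodrigues(np.array(s['rvec'],float))[0];t=np.array(s['tvec']).ravel()
    v,u=np.mgrid[:480,:640];uv=np.stack([u,v],-1).reshape(-1,1,2).astype(float)
    n=cv2.fisheye.undistortPoints(uv,K,np.zeros(4)).reshape(480,640,2);z=s['z_map']
    return (np.dstack([n*z[...,None],z])-t)@R
for nm,f,kind in(('top','top1.npy',world),('scene','s3.npy',world),('wrist','w3.npy',wf)):
    s=np.load(f,allow_pickle=True).item();W=kind(s);hsv=cv2.cvtColor(s['color'],cv2.COLOR_RGB2HSV)
    m=((hsv[...,0]<5)|(hsv[...,0]>172))&(hsv[...,1]>130)&(hsv[...,2]>80)&(W[...,2]>.12)&(W[...,2]<.19)&(np.hypot(W[...,0]-.448,W[...,1]+.06)<.03)
    P=W[m];L=np.c_[(P[:,:2]-O)@ex,(P[:,:2]-O)@ey,P[:,2]]
    print(nm,len(P),'ext mean',L.mean(0).round(4),'p5',np.percentile(L,5,0).round(4),'p95',np.percentile(L,95,0).round(4))
    A=np.c_[L[:,1],np.ones(len(L))];k=np.linalg.lstsq(A,L[:,2],rcond=None)[0];print(' slope deg',np.degrees(np.arctan(-k[0])),'z at mean y',k[0]*L[:,1].mean()+k[1])
    w=(abs(W[...,2]-.138)<.014)&(hsv[...,2]<70)&(np.hypot(W[...,0]-.5,W[...,1]+.115)<.02)
    if w.any():print(' post',w.sum(),W[w].mean(0))
print(O-.0625*ex,ex,ey)
```

```text
top 103 ext mean [-0.0621 -0.03    0.1561] p5 [-0.0713 -0.0416  0.1469] p95 [-0.0531 -0.0178  0.1657]
 slope deg 33.44818841484845 z at mean y 0.1561105238081352
scene 79 ext mean [-0.0576 -0.0295  0.1592] p5 [-0.068  -0.0413  0.151 ] p95 [-0.0492 -0.0173  0.1677]
 slope deg 33.001548964696006 z at mean y 0.15915000327198742
 post 50 [ 0.50645525 -0.11569352  0.13895654]
wrist 750 ext mean [-0.0604 -0.0319  0.1598] p5 [-0.0701 -0.0442  0.1503] p95 [-0.051  -0.019   0.1678]
 slope deg 34.96871108674777 z at mean y 0.159781510158491
 post 402 [ 0.49930635 -0.11894406  0.14453523]
[ 0.45070518 -0.03028546] [ 0.98071712 -0.19543267] [0.19543267 0.98071712]
```

```bash
cat > lat.py <<'E'
# row entries along the lever's arc: lat.py zp_mm alpha1 alpha2 ...  (edge contact, tool x along extractor x)
import sys
from h import *
from scipy.spatial.transform import Rotation as Ro
o=get_obs();R=Ro.from_euler('xyz',o['orientation'],degrees=True)
yaw=np.radians(-11.27);ex=np.array([np.cos(yaw),np.sin(yaw)]);ey=np.array([-ex[1],ex[0]]);O=np.array([.512,-.0425])
zp=float(sys.argv[1])/1e3
for a in map(float,sys.argv[2:]):
    c,s_=np.cos(np.radians(a)),np.sin(np.radians(a));s=.1035-.0055*min(a,34.5)/34.5
    y=.030-(s*c-.026*s_)+.0095;z=zp+s*s_+.026*c+.014
    q=np.r_[O-.0615*ex+y*ey,z]
    d=R.inv().apply(q-o['tool_pos'])/.2
    r=(R.inv()*Ro.from_euler('xyz',[180,0,168.7],degrees=True)).as_rotvec(degrees=True)/360
    print(a,q.round(4),'shift',d.round(3),'turn',r.round(3))
L=o['tool_pos'][:2]-O;print('F',o['force'].round(1),'ext',(L@ex).round(4),(L@ey).round(4),'z',o['tool_pos'][2].round(4),'t',o['clock'])
E
python3 lat.py 115 34.5
```

```text
34.5 [ 0.4465 -0.0565  0.2059] shift [0.394 0.009 0.249] turn [ 0.     0.    -0.099]
F [ 0.1 -0.3  0.7] ext 0.0014 -0.0741 z 0.2557 t 7.4333
```

```bash
python3 -m handwheel '[[[0.394,0.009,0],[0,0,-0.099]],[[0.394,0.009,0],[0,0,-0.099]],[[0.394,0.009,0.1],[0,0,-0.099]],[[0.394,0.009,0.2],[0,0,-0.099]],[[0.394,0.009,0.249],[0,0,-0.099]]]' 1; python3 -m handwheel '[[[0,0,0],[0,0,0]],[[0,0,0],[0,0,0]],[[0,0,0],[0,0,0]]]'; python3 lat.py 89 34.5;python3 lat.py 84.5 34.5 30 25 20 15
```

```text
clock: 7.85
tool_pos: [0.4442, -0.0565, 0.2024]
orientation: [-180.0, -0.2, 169.0]
force: [-0.4, 0.7, 0.0]
opening: 0.001
clock: 8.1
tool_pos: [0.4468, -0.0571, 0.2055]
orientation: [-180.0, -0.0, 168.4]
force: [0.1, 0.4, 0.2]
opening: 0.0005
34.5 [ 0.4465 -0.0565  0.1799] shift [0.002 0.003 0.128] turn [-0.    -0.    -0.001]
F [0.1 0.4 0.2] ext -0.0611 -0.027 z 0.2055 t 8.1
34.5 [ 0.4465 -0.0565  0.1754] shift [0.002 0.003 0.15 ] turn [-0.    -0.    -0.001]
30.0 [ 0.4452 -0.0628  0.1704] shift [ 0.002 -0.03   0.176] turn [-0.    -0.    -0.001]
25.0 [ 0.4439 -0.0694  0.1641] shift [ 0.001 -0.063  0.207] turn [-0.    -0.    -0.001]
20.0 [ 0.4427 -0.0755  0.1572] shift [ 0.001 -0.094  0.241] turn [-0.    -0.    -0.001]
15.0 [ 0.4416 -0.0809  0.1498] shift [ 0.001 -0.122  0.279] turn [-0.    -0.    -0.001]
F [0.1 0.4 0.2] ext -0.0611 -0.027 z 0.2055 t 8.1
```

```bash
python3 -m handwheel '[[[0.002,0.003,0.04],[0,0,0]],[[0.002,0.003,0.08],[0,0,0]],[[0.002,0.003,0.11],[0,0,0]],[[0.002,0.003,0.125],[0,0,0]]]'; python3 -m handwheel '[[[0,0,0.01],[0,0,0]],[[0,0,0.02],[0,0,0]],[[0,0,0.03],[0,0,0]],[[0,-0.012,0.04],[0,0,0]],[[0,-0.024,0.05],[0,0,0]]]'; python3 lat.py 84.5 30 27 24 21 18
```

```text
clock: 8.43
tool_pos: [0.4459, -0.0565, 0.1793]
orientation: [-180.0, -0.1, 168.5]
force: [0.5, 0.2, 0.3]
opening: 0.0005
clock: 8.85
tool_pos: [0.4458, -0.061, 0.1706]
orientation: [180.0, 0.0, 168.6]
force: [-0.3, 0.7, 0.3]
opening: 0.0005
30.0 [ 0.4452 -0.0628  0.1704] shift [ 0.001 -0.009  0.001] turn [ 0.  0. -0.]
27.0 [ 0.4444 -0.0668  0.1667] shift [ 0.001 -0.03   0.019] turn [ 0.  0. -0.]
24.0 [ 0.4437 -0.0707  0.1628] shift [ 0.001 -0.049  0.039] turn [ 0.  0. -0.]
21.0 [ 0.443  -0.0743  0.1587] shift [ 0.001 -0.068  0.06 ] turn [ 0.  0. -0.]
18.0 [ 0.4423 -0.0777  0.1543] shift [ 0.001 -0.085  0.081] turn [ 0.  0. -0.]
F [-0.3  0.7  0.3] ext -0.0613 -0.0311 z 0.1706 t 8.85
```

```bash
python3 -m handwheel '[[[0.001,-0.012,0.01],[0,0,0]],[[0.001,-0.02,0.02],[0,0,0]],[[0.001,-0.03,0.03],[0,0,0]],[[0.001,-0.04,0.042],[0,0,0]],[[0.001,-0.049,0.052],[0,0,0]]]'; python3 lat.py 84.5 24 21 18 15 12
```

```text
clock: 9.27
tool_pos: [0.4436, -0.0708, 0.1601]
orientation: [180.0, 0.0, 168.6]
force: [1.6, 1.8, 2.3]
opening: 0.0005
24.0 [ 0.4437 -0.0707  0.1628] shift [-0.     0.001 -0.014] turn [ 0.  0. -0.]
21.0 [ 0.443  -0.0743  0.1587] shift [-0.    -0.018  0.007] turn [ 0.  0. -0.]
18.0 [ 0.4423 -0.0777  0.1543] shift [-0.    -0.035  0.029] turn [ 0.  0. -0.]
15.0 [ 0.4416 -0.0809  0.1498] shift [-0.    -0.051  0.051] turn [ 0.  0. -0.]
12.0 [ 0.441  -0.0839  0.1451] shift [-0.    -0.067  0.075] turn [ 0.  0. -0.]
F [1.6 1.8 2.3] ext -0.0616 -0.0412 z 0.1601 t 9.2667
```

Run:
```python
from h import *
t=snapshot('scene');save('c4.png',cv2.resize(t['color'][170:290,235:345],(550,600),interpolation=cv2.INTER_CUBIC))
```

```text
(no output)
```

View pics/c4.png

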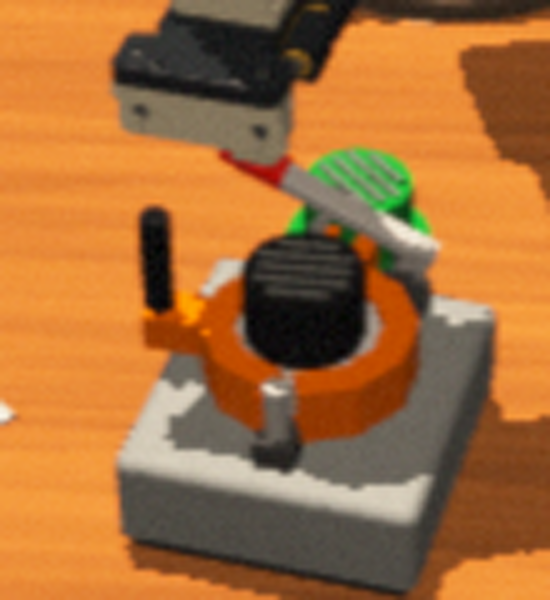

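The fingers are hidden behind the gripper body, but the lever is lower, with the red plate now at about (255,165) under the gripper. The force reads about 2 N, so there is contact. I'll continue along the arc.

```bash
python3 -m handwheel '[[[0,-0.012,0.014],[0,0,0]],[[0,-0.024,0.028],[0,0,0]],[[0,-0.036,0.042],[0,0,0]],[[0,-0.046,0.055],[0,0,0]],[[0,-0.055,0.068],[0,0,0]]]'; python3 lat.py 82 15 12 10 8 6 4 2 0
```

```text
clock: 9.73
tool_pos: [0.4413, -0.0815, 0.1463]
orientation: [180.0, 0.0, 168.6]
force: [0.3, 2.8, 2.2]
opening: 0.0002
15.0 [ 0.4416 -0.0809  0.1473] shift [-0.001  0.003 -0.005] turn [ 0.  0. -0.]
12.0 [ 0.441  -0.0839  0.1426] shift [-0.001 -0.012  0.019] turn [ 0.  0. -0.]
10.0 [ 0.4407 -0.0857  0.1393] shift [-0.001 -0.021  0.035] turn [ 0.  0. -0.]
8.0 [ 0.4403 -0.0875  0.136 ] shift [-0.001 -0.03   0.052] turn [ 0.  0. -0.]
6.0 [ 0.44   -0.0891  0.1326] shift [-0.001 -0.038  0.069] turn [ 0.  0. -0.]
4.0 [ 0.4397 -0.0906  0.1291] shift [-0.001 -0.046  0.086] turn [ 0.  0. -0.]
2.0 [ 0.4394 -0.092   0.1256] shift [-0.001 -0.053  0.104] turn [ 0.  0. -0.]
0.0 [ 0.4392 -0.0932  0.122 ] shift [-0.001 -0.06   0.122] turn [ 0.  0. -0.]
F [0.3 2.8 2.2] ext -0.0617 -0.0521 z 0.1463 t 9.7333
```

```bash
python3 -m handwheel '[[[0,-0.005,0.01],[0,0,0]],[[0,-0.01,0.018],[0,0,0]],[[0,-0.015,0.026],[0,0,0]],[[0,-0.02,0.034],[0,0,0]]]'; python3 lat.py 82 0|tail -1;  python3 -m handwheel '[[[0,-0.004,0.008],[0,0,0]],[[0,-0.008,0.016],[0,0,0]],[[0,-0.011,0.023],[0,0,0]]]'; python3 lat.py 82 4 2 0
```

```text
clock: 10.07
tool_pos: [0.4404, -0.0854, 0.1396]
orientation: [-180.0, -0.0, 168.6]
force: [0.3, 2.7, 2.8]
opening: 0.0001
F [0.3 2.7 2.8] ext -0.0618 -0.0561 z 0.1396 t 10.0667
clock: 10.32
tool_pos: [0.44, -0.0876, 0.135]
orientation: [-180.0, -0.0, 168.6]
force: [0.8, 2.9, 2.0]
opening: 0.0007
4.0 [ 0.4397 -0.0906  0.1291] shift [-0.002 -0.015  0.029] turn [-0. -0. -0.]
2.0 [ 0.4394 -0.092   0.1256] shift [-0.002 -0.022  0.047] turn [-0. -0. -0.]
0.0 [ 0.4392 -0.0932  0.122 ] shift [-0.002 -0.029  0.065] turn [-0. -0. -0.]
F [0.8 2.9 2. ] ext -0.0618 -0.0583 z 0.135 t 10.3167
```

```bash
python3 -m handwheel '[[[0,-0.004,0.006],[0,0,0]],[[0,-0.006,0.012],[0,0,0]],[[0,-0.009,0.018],[0,0,0]]]'; python3 lat.py 82 0|tail -1;  python3 -m handwheel '[[[0,-0.002,0.005],[0,0,0]],[[0,-0.004,0.01],[0,0,0]],[[0,-0.004,0.01],[0,0,0]]]'; python3 lat.py 82 4 2 0
```

```text
clock: 10.57
tool_pos: [0.4396, -0.0893, 0.1314]
orientation: [-180.0, -0.0, 168.6]
force: [-0.7, 2.0, 1.7]
opening: 0.0005
F [-0.7  2.   1.7] ext -0.0619 -0.0601 z 0.1314 t 10.5667
clock: 10.82
tool_pos: [0.4393, -0.0901, 0.1293]
orientation: [-180.0, -0.0, 168.6]
force: [1.0, 1.2, 2.1]
opening: 0.0003
4.0 [ 0.4397 -0.0906  0.1291] shift [-0.002 -0.002  0.001] turn [-0. -0. -0.]
2.0 [ 0.4394 -0.092   0.1256] shift [-0.002 -0.009  0.019] turn [-0. -0. -0.]
0.0 [ 0.4392 -0.0932  0.122 ] shift [-0.002 -0.015  0.037] turn [-0. -0. -0.]
F [1.  1.2 2.1] ext -0.062 -0.0609 z 0.1293 t 10.8167
```

```bash
python3 -m handwheel '[[[0,-0.002,0.005],[0,0,0]],[[0,-0.004,0.01],[0,0,0]],[[0,-0.004,0.01],[0,0,0]]]'; python3 -m handwheel '[[[0,-0.002,0.005],[0,0,0]],[[0,-0.003,0.01],[0,0,0]],[[0,-0.003,0.01],[0,0,0]]]'; python3 lat.py 82 0|tail -1
```

```text
clock: 11.07
tool_pos: [0.4392, -0.0909, 0.1273]
orientation: [-180.0, -0.0, 168.6]
force: [0.6, 0.6, -0.3]
opening: 0.0005
clock: 11.32
tool_pos: [0.4391, -0.0915, 0.1254]
orientation: [-180.0, -0.0, 168.6]
force: [0.4, 0.5, 1.7]
opening: 0.0004
F [0.4 0.5 1.7] ext -0.0619 -0.0623 z 0.1254 t 11.3167
```

```bash
python3 -m handwheel '[[[0,0,0.004],[0,0,0]],[[0,-0.002,0.008],[0,0,0]],[[0,-0.002,0.008],[0,0,0]]]'; python3 lat.py 82 0|tail -1
```

```text
clock: 11.57
tool_pos: [0.439, -0.0919, 0.1238]
orientation: [-180.0, -0.0, 168.6]
force: [0.6, -0.9, 1.1]
opening: 0.0
F [ 0.6 -0.9  1.1] ext -0.0619 -0.0627 z 0.1238 t 11.5667
```

Run:
```python
from h import *
t=snapshot('scene')['color'];w=snapshot('wrist')['color']
save('c5.png',np.hstack([cv2.resize(t[170:270,245:335],(360,400),interpolation=cv2.INTER_CUBIC),cv2.resize(w[140:420,150:458],(440,400))]))
```

```text
(no output)
```

View pics/c5.png

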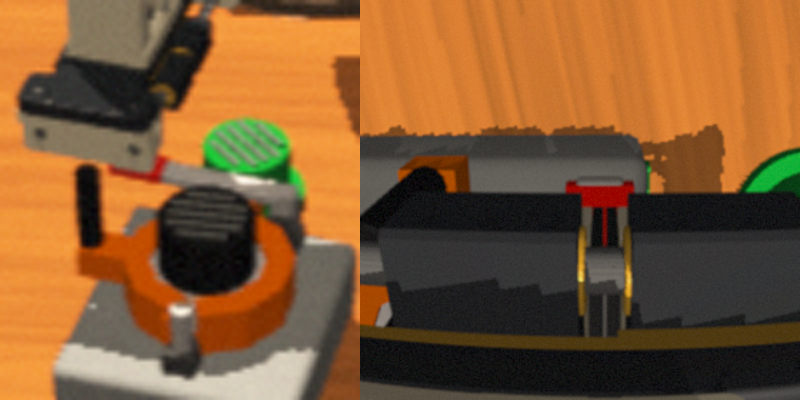

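The lever is nearly level, with the red plate at (140,165) left and (600,190) right, directly under the fingertips. I'll keep going down.

```bash
python3 -m handwheel '[[[0,0,0.004],[0,0,0]],[[0,-0.002,0.008],[0,0,0]],[[0,-0.002,0.008],[0,0,0]]]'; python3 lat.py 82 0|tail -1
```

```text
clock: 11.92
tool_pos: [0.4389, -0.0923, 0.1222]
orientation: [-180.0, -0.0, 168.6]
force: [-0.5, -1.4, 1.4]
opening: 0.0006
F [-0.5 -1.4  1.4] ext -0.0619 -0.0631 z 0.1222 t 11.9167
```

```bash
python3 -m handwheel '[[[0,0,0.004],[0,0,0]],[[0,-0.001,0.008],[0,0,0]],[[0,-0.001,0.008],[0,0,0]]]'; python3 lat.py 82 0|tail -1
```

```text
clock: 12.17
tool_pos: [0.439, -0.0925, 0.1207]
orientation: [-180.0, -0.0, 168.6]
force: [0.0, -1.3, 1.9]
opening: 0.0005
F [ 0.  -1.3  1.9] ext -0.0619 -0.0633 z 0.1207 t 12.1667
```

```bash
python3 -m handwheel '[[[0,0,0.003],[0,0,0]],[[0,0,0.006],[0,0,0]],[[0,0,0.006],[0,0,0]]]'; python3 lat.py 82 0|tail -1
```

```text
clock: 12.42
tool_pos: [0.4391, -0.0927, 0.1199]
orientation: [-180.0, 0.0, 168.6]
force: [-2.2, -2.3, 6.8]
opening: 0.0004
F [-2.2 -2.3  6.8] ext -0.0617 -0.0635 z 0.1199 t 12.4167
```

```bash
python3 -m handwheel '[[[0,0,0.002],[0,0,0]],[[0,0,0.004],[0,0,0]],[[0,0,0.004],[0,0,0]]]'; python3 lat.py 82 0|tail -1
```

```text
clock: 12.67
tool_pos: [0.4392, -0.0928, 0.1194]
orientation: [-180.0, 0.0, 168.6]
force: [-2.0, -3.5, 9.7]
opening: 0.0004
F [-2.  -3.5  9.7] ext -0.0616 -0.0636 z 0.1194 t 12.6667
```

```bash
python3 -m handwheel '[[[0,0,0.002],[0,0,0]],[[0,0,0.003],[0,0,0]],[[0,0,0.003],[0,0,0]]]'; python3 lat.py 82 0|tail -1
```

```text
clock: 12.92
tool_pos: [0.4392, -0.0929, 0.119]
orientation: [-180.0, 0.0, 168.6]
force: [-2.0, -3.7, 10.9]
opening: 0.0002
F [-2.  -3.7 10.9] ext -0.0615 -0.0637 z 0.119 t 12.9167
```

```bash
python3 -m handwheel '[[[0,0,0.002],[0,0,0]],[[0,0,0.003],[0,0,0]],[[0,0,0.003],[0,0,0]]]'; python3 lat.py 82 0|tail -1
```

```text
clock: 13.17
tool_pos: [0.4393, -0.093, 0.1187]
orientation: [-179.9, 0.0, 168.7]
force: [-4.2, -4.1, 14.3]
opening: 0.0005
F [-4.2 -4.1 14.3] ext -0.0614 -0.0637 z 0.1187 t 13.1667
```

```bash
python3 -m handwheel '[[[0,0,0.002],[0,0,0]],[[0,0,0.003],[0,0,0]],[[0,0,0.003],[0,0,0]]]'; python3 lat.py 82 0|tail -1
python3 - <<'E'
from h import *
t=snapshot('scene')['color'];w=snapshot('wrist')['color']
save('c6.png',np.hstack([cv2.resize(t[170:270,245:335],(360,400),interpolation=cv2.INTER_CUBIC),cv2.resize(w[140:420,150:458],(440,400))]))
E
```

```text
clock: 13.42
tool_pos: [0.4394, -0.0931, 0.1182]
orientation: [-179.9, 0.1, 168.7]
force: [-4.4, -5.0, 16.2]
opening: 0.0003
F [-4.4 -5.  16.2] ext -0.0613 -0.0638 z 0.1182 t 13.4167
```

View pics/c6.png

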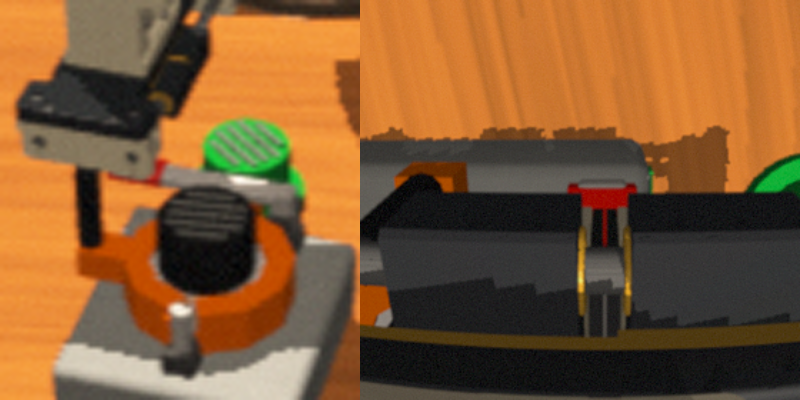

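The lever now looks level in the left half, with the tip at (140,168), and the force rises on every step, as at a hard stop. I'll hold here and check the lever's slope from depth.

```bash
python3 -m handwheel '[[[0,0,0.001],[0,0,0]],[[0,0,0.001],[0,0,0]],[[0,0,0.001],[0,0,0]],[[0,0,0.001],[0,0,0]]]'
cat > lev.py <<'E'
from h import *
yaw=np.radians(-11.27);ex=np.array([np.cos(yaw),np.sin(yaw)]);ey=np.array([-ex[1],ex[0]]);O=np.array([.512,-.0425])
for nm in('scene','top'):
    s=snapshot(nm);W=world(s);L=np.dstack([(W[...,:2]-O)@ex,(W[...,:2]-O)@ey,W[...,2]]);hsv=cv2.cvtColor(s['color'],cv2.COLOR_RGB2HSV)
    red=((hsv[...,0]<5)|(hsv[...,0]>172))&(hsv[...,1]>130)&(hsv[...,2]>80)
    m=(abs(L[...,0]+.0615)<.009)&(L[...,1]>-.1)&(L[...,1]<.04)&(L[...,2]>.085)&(L[...,2]<.135)&(hsv[...,2]>60)&((hsv[...,1]<90)|red)
    for y in np.arange(-.09,.04,.01):
        k=m&(abs(L[...,1]-y)<.005)
        if k.sum()>2: print(nm,'y',y.round(3),k.sum(),'z90',np.percentile(L[k][:,2],90).round(4),'red',red[k].sum())
    p=(L[...,2]>.11)&(L[...,2]<.15)&(hsv[...,2]<70)&(np.hypot(L[...,0],L[...,1]+.075)<.02)
    if p.any(): print(' post ext',p.sum(),L[p].mean(0).round(4))
E
python3 lev.py; python3 lat.py 82 0|tail -1
```

```text
clock: 13.85
tool_pos: [0.4395, -0.0931, 0.1182]
orientation: [-179.9, 0.1, 168.7]
force: [-4.6, -4.5, 16.9]
opening: 0.0003
scene y -0.05 12 z90 0.1073 red 10
scene y -0.04 18 z90 0.1076 red 0
scene y -0.03 16 z90 0.1093 red 0
scene y -0.02 14 z90 0.1081 red 0
scene y -0.01 15 z90 0.1097 red 0
scene y -0.0 16 z90 0.1089 red 0
scene y 0.01 17 z90 0.1097 red 0
scene y 0.02 22 z90 0.1086 red 0
scene y 0.03 29 z90 0.1088 red 0
 post ext 65 [ 0.0069 -0.0713  0.1313]
F [-4.7 -5.4 17.6] ext -0.0613 -0.0638 z 0.1182 t 13.95
```

The lever reads level at z≈108–109 mm along its whole length, and it's bedded at about 17 N. Time to let go.

```bash
python3 -m handwheel '[[[0,0,-0.01],[0,0,0]],[[0,0,-0.03],[0,0,0]],[[0,0,-0.15],[0,0,0]],[[0,0,-0.35],[0,0,0]],[[0,0,-0.55],[0,0,0]]]'; python3 -m handwheel '[[[0,0.5,-0.2],[0,0,0]],[[0,0.8,-0.2],[0,0,0]],[[0,1,-0.2],[0,0,0]],[[0,1,-0.2],[0,0,0]],[[0,1,-0.2],[0,0,0]]]';python3 lev.py
python3 - <<'E'
from h import *
t=snapshot('scene')['color'];w=snapshot('top')['color']
save('c7.png',np.hstack([cv2.resize(t[180:290,245:345],(400,440),interpolation=cv2.INTER_CUBIC),cv2.resize(w[200:299,300:390],(400,440),interpolation=cv2.INTER_CUBIC)]))
E
```

```text
clock: 14.37
tool_pos: [0.4379, -0.0922, 0.2271]
orientation: [-180.0, -0.2, 168.6]
force: [1.8, 1.0, 0.1]
opening: 0.0002
clock: 14.78
tool_pos: [0.4785, 0.1062, 0.2673]
orientation: [179.9, 0.0, 168.6]
force: [1.2, -0.7, 0.7]
opening: 0.0002
scene y -0.08 4 z90 0.1088 red 4
scene y -0.07 18 z90 0.1098 red 18
scene y -0.06 14 z90 0.109 red 14
scene y -0.05 17 z90 0.1092 red 16
scene y -0.04 20 z90 0.1087 red 0
scene y -0.03 17 z90 0.1081 red 0
scene y -0.02 15 z90 0.1092 red 0
scene y -0.01 14 z90 0.1092 red 0
scene y -0.0 14 z90 0.1088 red 0
scene y 0.01 17 z90 0.108 red 0
scene y 0.02 18 z90 0.1094 red 0
scene y 0.03 33 z90 0.1081 red 0
 post ext 72 [ 0.0067 -0.0716  0.1308]
top y -0.08 10 z90 0.1065 red 10
top y -0.07 28 z90 0.1083 red 28
top y -0.06 28 z90 0.1081 red 28
top y -0.05 25 z90 0.1099 red 24
top y -0.04 26 z90 0.1086 red 0
top y -0.03 27 z90 0.1073 red 0
top y -0.02 24 z90 0.1088 red 0
top y -0.01 26 z90 0.1092 red 0
top y -0.0 25 z90 0.1078 red 0
top y 0.01 24 z90 0.1074 red 0
top y 0.02 25 z90 0.1086 red 0
top y 0.03 28 z90 0.1074 red 0
 post ext 13 [-0.0055 -0.0678  0.1335]
```

View pics/c7.png

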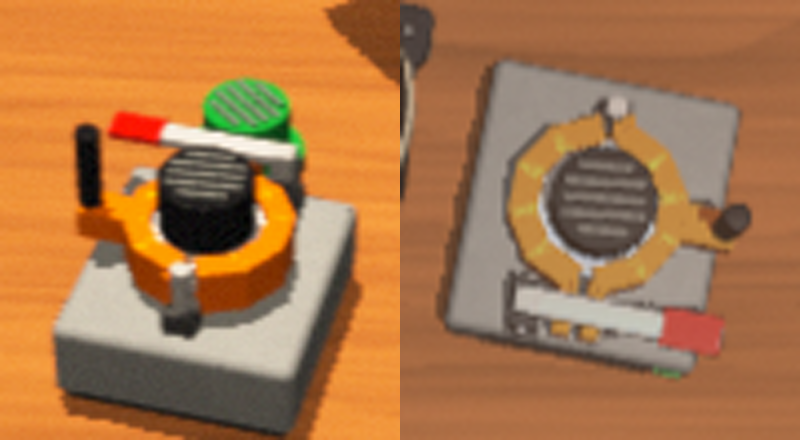

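The ring is shut, the lever is level over the ears (red tip at (690,330) right), the cap is centred and the arm is clear. One last check before I hand in: the post's position before and after latching.

Run:
```python
from h import *
yaw=np.radians(-11.27);ex=np.array([np.cos(yaw),np.sin(yaw)]);ey=np.array([-ex[1],ex[0]]);O=np.array([.512,-.0425])
for s in(np.load('s3.npy',allow_pickle=True).item(),snapshot('scene')):
    W=world(s);L=np.dstack([(W[...,:2]-O)@ex,(W[...,:2]-O)@ey,W[...,2]]);v=s['color'].max(-1)
    p=(L[...,2]>.11)&(L[...,2]<.15)&(v<70)&(np.hypot(L[...,0],L[...,1]+.075)<.025)
    c=(v<90)&(abs(L[...,2]-.115)<.01)&(np.hypot(L[...,0],L[...,1])<.04)
    print(p.sum(),L[p].mean(0).round(4),'cap side',L[c].mean(0).round(4))
o=get_obs();print(o['force'].round(1),o['clock'],abs(o['qvel']).max())
close_job()
```

```text
71 [ 0.0091 -0.0729  0.1317] cap side [0.0227 0.0045 0.1154]
75 [ 0.0065 -0.0715  0.1321] cap side [0.022  0.0065 0.1151]
[-0.3 -0.4  0.1] 15.0333 1.4043378462997334
the job is handed in; nothing more can be done
```

The clamp ring is shut and latched, the arm is clear, and the job was handed in at 15.0 s of the 54 s allowed. It gave no verdict.

- **Ring:** I caged the black post loosely between the fingers and swung it along its arc. I pushed it home with about 14 N at the post (limit 28), then let go.
- **Latch:** I pressed the red tip down along the lever's arc with closed fingertips until the force climbed as at a hard stop. I bedded it at about 17–18 N (16–17.6 N vertical, at most about 19 N in total) and lifted off.

**Last checks:**
- The lever stayed level after release, at z ≈ 108–109 mm along its whole length.
- The post moved about 3 mm further shut between letting go of the ring and the latched state, which fits the hook drawing the ring closed.
- The cap shifted about 2 mm toward the fixed half over the same time.
- The force on the tool was zero within noise at the end.

**Not confirmed:**
- I did not see the hook on its pin directly. That it holds is inferred from the level lever and the post staying shut.
- The felt end of travel puts the pivot about 20 mm above its foot or slightly less, at the bottom of the stated range. My earlier camera estimate was about 24 mm.
- A lateral force of 4–5 N showed while bedding the lever. I put it down to friction.

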